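# Pour the long nuts from the hardware carousel

## Robot

A 7-joint arm with a two-finger parallel gripper is mounted at the origin on the work surface. World frame = base frame: x ahead of the robot, y to its left, z up, the work surface at z = 0. Lengths are in m, angles in rad, forces in N, time in s.
With the tool pointing down it reaches from about 0.4 to 0.85 m from the base axis. Payload 4.5 kg.
Tool frame: the origin (TCP) lies midway between the tips of the shut fingers; the grasp point (between the pads) lies 19 mm behind it; z points along the fingers, y is the line along which they close (so a half turn about z gives the same grasp; the last joint's range is limited). The gripper opens to 88 mm and grips with 3 to 60 N. Pads are 18 mm wide; open, the fingers measure 123 mm over their backs; the gripper's body (75 mm by 187 mm) begins 45 mm behind the grasp point.
Start: joints at [-1.177, 0.689, -0.195, 1.565, 0.157, 0.902, -0.215], TCP at [0.22, 0.585, 0.239] pointing down, gripper open.
Joint ranges: [-3.01, 3.01], [-0.46, 2.08], [-1.47, 1.51], [0.13, 2.56], [-1, 4.14], [0.04, 2.09], [-2.66, 2.66]. Speed limits (rad/s): [2.57, 2.57, 3.14, 3.14, 3.14, 3.14, 3.14].

## Interface

Orientations are given as a unit quaternion [x, y, z, w].
In Python, from plant import r gives the robot as it stands.
- The arm moves only by the tool carry_out, never from a script. Its argument "plan" is a list of rows, each an object with "rot": the turn, a rotation vector about the tool's x, y, z in rad, a list of three; "xyz": the shift along the tool's x, y, z in m, a list of three; "grip": the closure in counts, from 0 (fully open) to 255 (shut). In form: [{"rot": [wx, wy, wz], "xyz": [dx, dy, dz], "grip": grip}, ...]. A call has 1 to 8 rows; each row is the pose to reach, as a shift and turn from the pose commanded when the call began, along the tool's axes at that moment; what a row does not reach only later rows make up. A row lasts 1/12 s, in which the tool goes at most 41.7 mm and 7.16 degrees, less where a joint would pass 70% of its speed; a pose out of reach is approached as far as the arm can. A call with a gripper value outside its range is refused whole. The fingers move at their own pace and stop on an object; "squeeze" is the grip in N (left out, the last holds). Time passes only in rows, so rows that repeat a pose let the fingers close. It gives the time, the measured TCP pose, the force, the opening and the grip force at its end, in the units of the state.
- r.get_state(): the state, without advancing time (a new reading comes with each control period).
- r.snapshot(name): name is "scene" or "top" or "wrist"; returns the picture (480x640x3 uint8, red, green, blue); there is no depth.
- r.camera_params(name): a dict with "fx", "fy", "cx", "cy" (pixels), "distortion" ([k1, k2, p1, p2, k3] as OpenCV has them; the pictures are not rectified), "position" and "attitude" of the camera in the world; the wrist camera has in their place "hand_eye" (4x4, takes a point from camera to tool coordinates, whose origin is the TCP and whose axes are the flange's). Camera axes: x right, y down, z forward; pixel columns grow to the right and rows downward; lengths in m; the calibration is good to about 2 mm. A picture is of the moment at which its call begins: read the wrist's pose just before it. camera_params takes no time and is no camera call.
- r.finish_job(): hands the job in; it is judged then, once.
The state is a dict: "clock": time; "q": joint angles; "qd": joint speeds; "joint_torque": joint torques, N m; "tool_pos": TCP position; "eef_rot": TCP orientation; "contact_force": force on the tool from outside, world axes, zero at the start; "moment": the same for the moment, N m; "opening": opening from 0.0 (shut) to 1.0 (fully open); "finger_force": force on a finger pad.
Only numpy, scipy, OpenCV 4.12 (cv2) and the standard library are available. Lean on these libraries where they do the work, as an engineer would, in place of code of your own. Each camera call takes 0.05 s, during which the arm holds its last target. There are 200 camera calls.

## Task

Turn the hardware carousel by its knob until the compartment with the two long coupling nuts stands squarely at the spout, then lift the bail handle to tip the cradle and pour both into the teal bin below. Lower the cradle gently until it lies level on its rest again and let go; all the other hardware must stay in the carousel, and leave the bin and the other things on the desk where they stand.

Things in the scene. Friction and masses are not known exactly. Their poses are not given: they have to be found in the camera images.
- stand: Grey steel stand of the hardware carousel, fixed, 300 x 222 mm; two 165 mm tall cheeks carry the tipping cradle. Origin on the desk straight below the carousel's axis (cradle level). Its -x axis points the way the spout faces (to the robot's right, give or take 26 degrees), +x to the bail handle, z up.
- trunnion (a point): Point on the cradle's horizontal tipping axis (along the stand's y), midway between the cheeks: 50 mm from the carousel axis on the spout side, 140 mm above the desk. Fixed to the stand.
- cradle (a joint): Tipping angle, rad, of the cradle (round grey pan with 38 mm rim wall, clear cover, spout and handle). 0 = level on its rear rest bar; grows as the handle is lifted and the spout dips; solid stop at 1.2. No latch: let go when tipped, it swings back down and slams. Lifting takes 2 to 5 N at the handle. Steel slides out from about 0.45 to 0.65 rad.
- carousel (a joint): Turn of the carousel in the cradle, rad, anticlockwise from above, endless, no detents; friction of 0.12 N m holds it. White drum, 150 mm across, six equal wedge compartments 28 mm deep; the pan's rim closes their outer ends except at the spout. At every multiple of pi/3 one is centred on the spout (aim within 0.1); at 0 it is the empty one, there at the start within 0.06.
- knob_grip (a point): Grip point of the carousel's black bar knob, on the carousel axis, 184 mm above the desk. The bar is 52 mm long (point x), 14 mm thick (point y), from 18 mm below to 12 mm above this point. Under it a round collar, 38 mm across, 5 mm high, then the clear cover, its top 26 mm below this point. At carousel angle 0 the bar points along the stand's x; it turns with the carousel.
- handle (a point): Middle of the bail handle's black round grip, 14 mm thick, 80 mm long along the stand's y, behind the pan: level, it lies 128 mm behind the carousel axis, 151 mm above the desk, with 40 mm free between it and the pan's rim. Two flat arms, 84 mm apart inside, join it to the pan. Swings about the trunnion at radius 178 mm and tips with the cradle.
- hub (a point): Point on the carousel axis at the height of the compartment floor (125 mm above the desk when level). Belongs to the cradle: it tips with it but does not turn with the carousel. -x points to the spout.
- spout (a point): Middle of the lip of the spout, an open grey chute 75 mm wide, 116 mm from the carousel axis. Tips with the cradle.
- long_nut_a: One of two long coupling nuts: hexagonal bar 12 mm across flats, 28 mm long (along its x), 18 g, lying. Both start in one compartment at the side of the carousel away from the spout (120, 180 or 240 degrees round from it). Black steel. Origin at its centre.
- long_nut_b: The other long coupling nut, the same, beside the first. Origin at its centre.
- hex_nut_a: Ordinary hexagon nut, 18 mm across flats, 10 mm thick. Black steel, loose in a carousel compartment; stays in the carousel. Origin at its centre.
- hex_nut_b: Its twin, at the start stacked on it. Black steel, loose in a carousel compartment; stays in the carousel. Origin at its centre.
- square_nut_a: Square nut, 16 x 16 x 8 mm. Black steel, loose in a carousel compartment; stays in the carousel. Origin at its centre.
- square_nut_b: Its twin, at the start stacked on it. Black steel, loose in a carousel compartment; stays in the carousel. Origin at its centre.
- washer: Thick washer, 28 mm across, 6 mm thick. Black steel, loose in a carousel compartment; stays in the carousel. Origin at its centre.
- dome_nut: Domed cap nut, 17 mm across flats, 19 mm high; origin 5 mm above its flat face. Black steel, loose in a carousel compartment; stays in the carousel.
- bin: Small open teal plastic bin, 160 x 130 x 52 mm, 4 mm walls, standing on the desk below the spout where it catches what is poured (no need to move it). Origin at the centre of its underside, z up.
- pump_bottle: Bystander: clear pump bottle, 60 mm across, 160 mm tall. Origin at the centre of its base.
- disc_spindle: Bystander: spindle of discs, 132 mm across, 74 mm tall. Origin at the centre of its base.
- tape_roll: Bystander: roll of tape lying flat, 96 mm across, 24 mm tall. Origin at the centre of its underside.
Not all that is in view belongs to the job. Of the things like the bin, leave any that is blue; of the rest the smaller one is meant.

How it is judged:
On the way, in this order (a step that is already met when the one before it is completed fails the run):
1. the compartment with both long nuts stands squarely at the spout (within 0.15 rad) (x of each of long_nut_a, long_nut_b in the frame of hub below -0.015 m and y of long_nut_a in the frame of hub between -0.038 and 0.038 m and y of long_nut_b in the frame of hub between -0.038 and 0.038 m and (value of joint carousel between -4.339 and -4.039 rad or value of joint carousel between -3.292 and -2.992 rad or value of joint carousel between -2.244 and -1.944 rad or value of joint carousel between 1.944 and 2.244 rad or value of joint carousel between 2.992 and 3.292 rad or value of joint carousel between 4.039 and 4.339 rad)), for 0.2 s.
2. both long nuts lie in the bin (x of long_nut_a in the frame of bin between -0.077 and 0.077 m and y of long_nut_a in the frame of bin between -0.062 and 0.062 m and z of long_nut_a in the frame of bin between 0 and 0.035 m and x of long_nut_b in the frame of bin between -0.077 and 0.077 m and y of long_nut_b in the frame of bin between -0.062 and 0.062 m and z of long_nut_b in the frame of bin between 0 and 0.035 m), for 0.2 s.
At the end, for the whole second after the job is handed in: Both long coupling nuts lie at rest inside the bin (within its walls, below 35 mm), which stands upright; the cradle is back level (tipped less than 0.06 rad); the six other pieces are still inside the carousel (within 85 mm of its hub) (all of step 2 and linear speed of each of long_nut_a, long_nut_b below 0.02 m/s and distance between each of hex_nut_a, hex_nut_b, square_nut_a, square_nut_b, washer, dome_nut and hub below 0.085 m and value of joint cradle below 0.06 rad and angle between bin's own z axis and vertical below 0.1 rad); the robot touches nothing.
It fails at once if a nut or washer that was not asked for leaves the carousel (distance between any of hex_nut_a, hex_nut_b, square_nut_a, square_nut_b, washer, dome_nut and hub above 0.1 m).
It fails at once if the cradle is dropped back so that it swings down faster than 4 rad/s (as when let go some 3 cm too high at the handle) (velocity of joint cradle below -4 rad/s).
It fails at once if the catch bin is moved more than 30 mm (distance of bin from where it was at the start of the episode above 0.03 m).
It fails at once if the pump bottle, disc spindle or tape roll is moved more than 20 mm (distance of any of pump_bottle, disc_spindle, tape_roll from where it was at the start of the episode above 0.02 m).
It also fails if it takes over 72 s, if anything falls off the work surface, if the arm or the gripper's body presses on something with over 40 N, if the wrist force passes 120 N, or if a joint passes its speed limit or range.

## Working session

There is one attempt and no reset: what is moved stays moved. The work goes in short steps, Python scripts to look and compute and a tool call to move; the robot and the scene stay as the last step left them, time stands still between calls to the robot, and variables do not carry over. Pictures are saved under pics/ and viewed, at most 10 in all, crops included, and the job is handed in when it is done.

Besides the shell and the picture viewer there is one more tool, called after "Request:" as name(argument=value, ...) on one line, values as JSON. carry_out: Moves the arm, as the interface text tells. Its arguments: {"type":"object","properties":{"plan":{"type":"array"},"squeeze":{"type":"number"}},"required":["plan"]}

```bash
mkdir -p pics; ls; python3 - <<'E'
from plant import r
import cv2,json
s=r.get_state();print(s)
for n in("scene","top","wrist"):
    print(n,r.camera_params(n))
    cv2.imwrite(f"pics/{n}0.png",r.snapshot(n)[:,:,::-1])
E
```

```text
pics
{'clock': 0.0, 'q': array([-1.17716706,  0.68996667, -0.19448811,  1.56638404,  0.15728505,
        0.90245039, -0.21509358]), 'qd': array([-0.00167755, -0.00102975, -0.00025453, -0.00137624,  0.00055753,
       -0.0007624 , -0.0010681 ]), 'joint_torque': array([-1.12118771e-03, -5.27557111e+01, -1.26707632e+00, -1.53420120e+01,
       -5.25962294e-02,  6.64200605e-03,  1.64840453e-04]), 'tool_pos': array([0.21990106, 0.58435399, 0.23790949]), 'eef_rot': array([ 1.78912803e-01,  9.83864513e-01, -9.05035877e-04, -9.65927182e-05]), 'contact_force': array([-0.6711614 , -0.85162815,  0.03019524]), 'moment': array([ 0.00478997,  0.01311144, -0.04225058]), 'finger_force': 0.0, 'opening': 0.9996882886373781}
scene {'fx': 602.1092283033169, 'fy': 602.1092283033169, 'cx': 320.2590551391011, 'cy': 238.92163682526774, 'distortion': array([-0.10776331,  0.        ,  0.        ,  0.        ,  0.        ]), 'position': array([ 1.11603579, -0.4829705 ,  1.39049641]), 'attitude': array([ 0.88414166,  0.38719418, -0.11045745, -0.23700917])}
top {'fx': 611.1501849510659, 'fy': 611.1501849510659, 'cx': 327.61331381908246, 'cy': 239.01060849727045, 'distortion': array([0.07357011, 0.        , 0.        , 0.        , 0.        ]), 'position': array([ 0.30005967, -0.00337952,  1.6681576 ]), 'attitude': array([ 0.71266631, -0.69613739,  0.06444338, -0.05784907])}
wrist {'fx': 431.75254183041, 'fy': 431.75254183041, 'cx': 320.998455775878, 'cy': 232.29386037743336, 'distortion': array([-0.01150136,  0.        ,  0.        ,  0.        ,  0.        ]), 'hand_eye': array([[ 1.33754086e-03, -9.52097231e-01, -3.05792533e-01,
         7.97407600e-02],
       [ 9.99998634e-01,  1.57040864e-03, -5.15521700e-04,
         4.20169750e-04],
       [ 9.71046019e-04, -3.05791426e-01,  9.52098031e-01,
        -1.46981737e-01],
       [ 0.00000000e+00,  0.00000000e+00,  0.00000000e+00,
         1.00000000e+00]])}
```

View pics/top0.png

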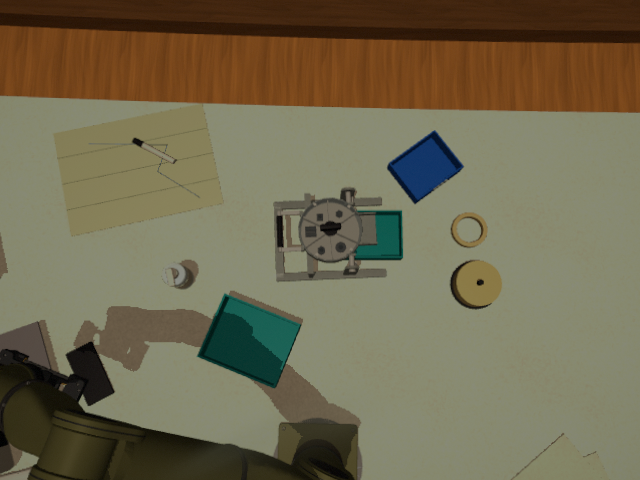

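View pics/scene0.png

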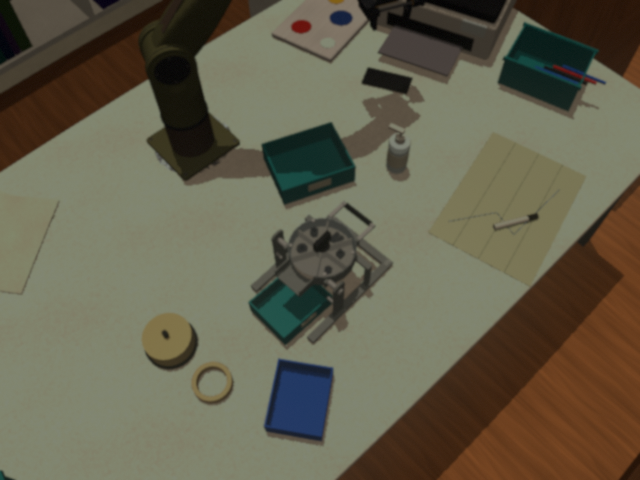

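The top view shows the carousel at about (330,230), the black handle at (280,231), the spout facing right over the small teal bin at (382,235). Other bins that could be mistaken for it are the blue one (425,167), the big teal one (250,340) and a teal box in the scene view (548,68). I choose the one under the spout. The compartment contents need a close crop.

```bash
cat > h.py <<'E'
import numpy as np, cv2
from scipy.spatial.transform import Rotation as R
from plant import r
def cam(n,s=None):
    p=r.camera_params(n); K=np.array([[p['fx'],0,p['cx']],[0,p['fy'],p['cy']],[0,0,1]])
    if n=='wrist':
        T=np.array(p['hand_eye']); s=s or r.get_state(); Rt=R.from_quat(s['eef_rot']).as_matrix()
        return K,p['distortion'],Rt@T[:3,:3],Rt@T[:3,3]+s['tool_pos']
    return K,p['distortion'],R.from_quat(p['attitude']).as_matrix(),np.array(p['position'])
def cast(c,uv,z):
    K,D,Rm,t=c; u=cv2.undistortPoints(np.array(uv,float).reshape(-1,1,2),K,D).reshape(-1,2)
    d=np.c_[u,np.ones(len(u))]@Rm.T
    return t+d*((z-t[2])/d[:,2])[:,None]
def proj(c,P):
    K,D,Rm,t=c; Q=(np.atleast_2d(P)-t)@Rm
    return cv2.projectPoints(Q,np.zeros(3),np.zeros(3),K,D)[0].reshape(-1,2)
E
python3 - <<'E'
from h import *
im=cv2.imread("pics/top0.png"); c=cam('top')
g=im.max(2); x0,y0=260,180
m=((g<40)*255).astype(np.uint8)[180:290,260:400]
n,l,st,ce=cv2.connectedComponentsWithStats(m)
for i in range(1,n):
    if st[i,4]>12:
        uv=ce[i]+[x0,y0]; rr=cv2.minAreaRect(np.argwhere(l==i)[:,::-1].astype(np.float32)); print(uv.round(1),st[i,4],np.round(rr[1],1),rr[2], *[cast(c,uv,z)[0][:2].round(4) for z in(.196,.158,.13)])
t=im[175:290,260:410]; a=cv2.resize(t,None,fx=5,fy=5,interpolation=cv2.INTER_CUBIC)
cv2.imwrite("pics/crop.png",cv2.convertScaleAbs(a,alpha=1.6))
E
```

```text
[343.1 194.4] 17 [8. 2.] 90.0 [ 0.6709 -0.05  ] [ 0.6805 -0.0512] [ 0.6875 -0.0521]
[391.4 215.8] 42 [27.5 12.6] 33.11134338378906 [ 0.6195 -0.1699] [ 0.6277 -0.1742] [ 0.6338 -0.1774]
[279.4 231.1] 163 [30.  5.] 90.0 [0.5745 0.1041] [0.5815 0.1069] [0.5868 0.1089]
[330.4 227.6] 195 [12. 20.] 90.0 [ 0.5862 -0.0204] [ 0.5936 -0.0209] [ 0.599  -0.0212]
```

View pics/crop.png

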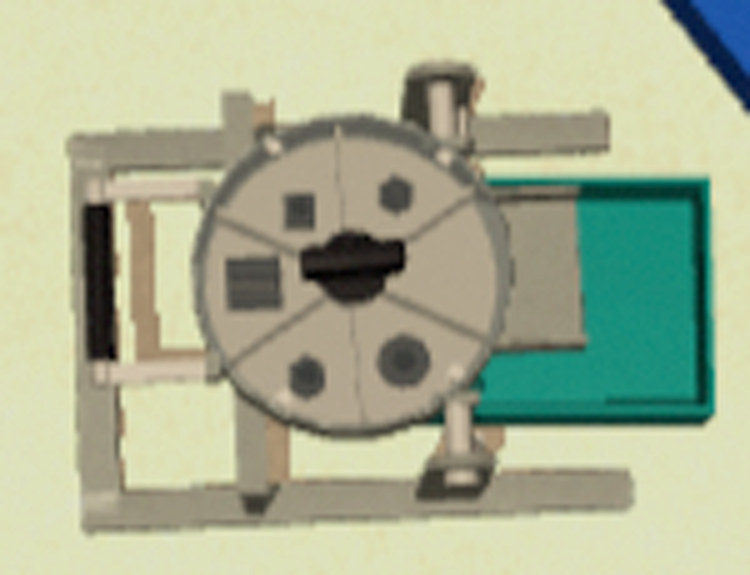

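The crop shows the compartment opposite the spout (left, at (253,283) in the crop) holding the two long nuts side by side. The others are a square nut (300,210), dome or hex nuts (396,195) and (307,377), the washer (404,360) and the empty compartment at the spout. So the turn is 180°. The handle is 0.128 m from the axis, which agrees with the description.

```bash
cat >> h.py <<'E'
def go(pos,yh,tilt=0):
    """shift/turn in tool axes to TCP pos, tool down, tool y heading yh deg (mod 180, nearest)"""
    s=r.get_state(); A=R.from_quat(s['eef_rot']); best=None
    for h in(yh,yh+180):
        a=np.radians(h); y=np.array([np.cos(a),np.sin(a),0]); z=np.array([0,0,-1.]); x=np.cross(y,z)
        w=(A.inv()*R.from_matrix(np.c_[x,y,z])).as_rotvec()
        if best is None or np.linalg.norm(w)<np.linalg.norm(best): best=w
    print('rot',best.round(3),'xyz',A.inv().apply(np.array(pos)-s['tool_pos']).round(4),'q',s['q'].round(2),'F',s['contact_force'].round(1),'t',s['clock'])
E
python3 - <<'E'
from h import *
go([.588,-.021,.27],3)
E
```

```text
rot [-1.000e-03  1.000e-03  1.159e+00] xyz [-0.5577 -0.4372 -0.0312] q [-1.18  0.69 -0.19  1.57  0.16  0.9  -0.22] F [-1.   0.4 -0.6] t 0.15
```

Request:
carry_out(plan=[{"rot":[0,0,0.06],"xyz":[-0.03,-0.023,-0.004],"grip":60},{"rot":[0,0,0.12],"xyz":[-0.06,-0.047,-0.008],"grip":60},{"rot":[0,0,0.18],"xyz":[-0.09,-0.071,-0.012],"grip":60},{"rot":[0,0,0.24],"xyz":[-0.12,-0.094,-0.016],"grip":60},{"rot":[0,0,0.31],"xyz":[-0.15,-0.118,-0.02],"grip":60},{"rot":[0,0,0.37],"xyz":[-0.18,-0.141,-0.024],"grip":60},{"rot":[0,0,0.44],"xyz":[-0.21,-0.165,-0.028],"grip":60},{"rot":[0,0,0.5],"xyz":[-0.24,-0.188,-0.031],"grip":60}])

```text
clock: 0.82
tool_pos: [0.379, 0.3227, 0.27]
eef_rot: [0.418, 0.908, 0.0, 0.0]
contact_force: [0.6, -0.2, 0.3]
opening: 0.767
finger_force: 0.0
```

```bash
python3 - <<'E'
from h import *
go([.588,-.021,.27],3)
E
```

```text
rot [0.    0.    0.655] xyz [-0.397  -0.0647 -0.    ] q [-0.74  0.48 -0.09  1.91  0.06  0.76 -0.15] F [ 0.6 -0.2  0.3] t 0.8167
```

Tracking is good; continue in one sweep.

Request:
carry_out(plan=[{"rot":[0,0,0.08],"xyz":[-0.04,-0.007,0],"grip":90},{"rot":[0,0,0.18],"xyz":[-0.08,-0.014,0],"grip":90},{"rot":[0,0,0.28],"xyz":[-0.12,-0.02,0],"grip":90},{"rot":[0,0,0.38],"xyz":[-0.16,-0.027,0],"grip":90},{"rot":[0,0,0.48],"xyz":[-0.2,-0.033,0],"grip":90},{"rot":[0,0,0.57],"xyz":[-0.24,-0.04,0],"grip":90},{"rot":[0,0,0.65],"xyz":[-0.28,-0.046,0],"grip":90},{"rot":[0,0,0.65],"xyz":[-0.31,-0.05,0],"grip":90}])

```text
clock: 1.48
tool_pos: [0.5441, 0.0531, 0.2697]
eef_rot: [0.688, 0.726, -0.0, 0.001]
contact_force: [1.9, -0.2, 0.6]
opening: 0.647
finger_force: 0.0
```

```bash
python3 - <<'E'
from h import *
go([.588,-.021,.27],3)
s=r.get_state(); im=r.snapshot('wrist')[:,:,::-1]
cv2.imwrite("pics/w1.png",im); c=cam('wrist',s)
g=im.max(2); m=((g<40)*255).astype(np.uint8)
n,l,st,ce=cv2.connectedComponentsWithStats(m)
for i in range(1,n):
    if st[i,4]>400: print(ce[i].round(),st[i],*[cast(c,ce[i],z)[0][:2].round(4) for z in(.196,.158)])
print(proj(c,[[.588,-.021,.196],[.5815,.107,.151]]).round())
E
```

```text
rot [0.    0.002 0.002] xyz [-0.0764  0.0398 -0.0002] q [-0.24  0.55  0.1   1.78 -0.07  0.82 -0.06] F [ 1.9 -0.2  0.6] t 1.4833
[394. 138.] [ 325  126  134   24 2289] [0.5772 0.1137] [0.5837 0.1103]
[123. 388.] [    0   290   315   190 20860] [ 0.4287 -0.0446] [ 0.4096 -0.0753]
[504. 381.] [  320   290   320   190 23194] [ 0.6596 -0.0267] [ 0.6803 -0.0542]
[[387. 368.]
 [388. 142.]]
```

View pics/w1.png

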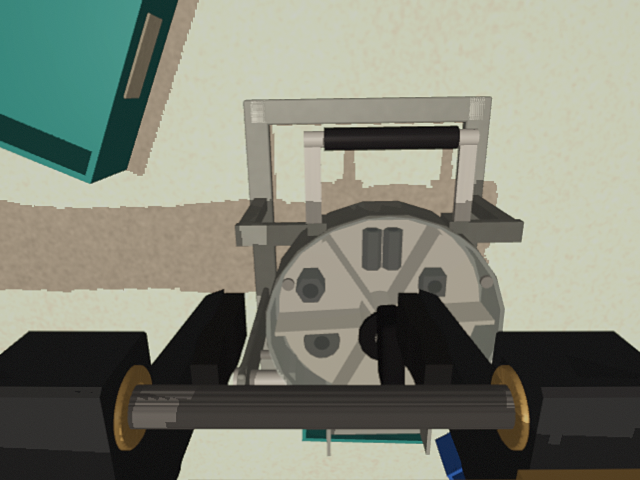

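The wrist view confirms the two long nuts side by side at (372,249) and (393,248), in the compartment on the handle side. The handle runs from (325,139) to (459,137), and the knob is behind the right finger at (383,335).

```bash
python3 - <<'E'
from h import *
c=cam('wrist')
im=cv2.imread('pics/w1.png')
g=im.max(2); m=((g<40)*255).astype(np.uint8); n,l,st,ce=cv2.connectedComponentsWithStats(m)
i=[k for k in range(1,n) if st[k,4]>400][0]
ys,xs=np.nonzero(l==i); p=np.polyfit(xs,ys,1)
e=np.array([[xs.min(),np.polyval(p,xs.min())],[xs.max()+1,np.polyval(p,xs.max()+1)]])
P=cast(c,e,.151); d=P[1]-P[0]; print(P,np.linalg.norm(d),np.degrees(np.arctan2(d[1],d[0])))
a=d/np.linalg.norm(d); sx=np.array([-a[1],a[0],0]); mid=P.mean(0); k=mid-.128*sx;print('handle',mid,'knob',k)
ct=cam('top'); print('top handle',cast(ct,[279.4,231.1],.156), 'knob', cast(ct,[330.6,226.6],.19))
go([.588,-.021,.27],3)
E
```

```text
[[0.54734857 0.10003675 0.151     ]
 [0.628243   0.1052359  0.151     ]] 0.08106133142461132 3.677390888652466
handle [0.58779578 0.10263632 0.151     ] knob [ 0.59600551 -0.02510013  0.151     ]
top handle [[0.58193806 0.10710461 0.156     ]] knob [[ 0.58998622 -0.02094782  0.19      ]]
rot [ 0.004  0.006 -0.003] xyz [-0.0698  0.0373  0.0005] q [-0.24  0.55  0.1   1.77 -0.06  0.82 -0.06] F [ 3.5 -3.6  1. ] t 1.5333
```

Request:
carry_out(plan=[{"rot":[0,0,0],"xyz":[-0.03,0.015,0],"grip":90},{"rot":[0,0,0],"xyz":[-0.06,0.03,0],"grip":90},{"rot":[0,0,-0.01],"xyz":[-0.07,0.039,0],"grip":90},{"rot":[0,0,-0.01],"xyz":[-0.07,0.039,0],"grip":90},{"rot":[0,0,-0.01],"xyz":[-0.07,0.039,0],"grip":90},{"rot":[0,0,-0.01],"xyz":[-0.07,0.039,0],"grip":90}])

```text
clock: 2.03
tool_pos: [0.5852, -0.0087, 0.2694]
eef_rot: [0.681, 0.732, 0.0, -0.001]
contact_force: [-0.4, 0.5, -0.1]
opening: 0.648
finger_force: 0.0
```

```bash
python3 - <<'E'
from h import *
s=r.get_state(); im=r.snapshot('wrist')[:,:,::-1]
cv2.imwrite("pics/w2.png",im); c=cam('wrist',s)
g=im.max(2); m=((g<40)*255).astype(np.uint8)
n,l,st,ce=cv2.connectedComponentsWithStats(m)
for i in range(1,n):
    if st[i,4]>200: print(ce[i].round(),st[i],*[cast(c,ce[i],z)[0][:2].round(4) for z in(.196,.158)])
print('knob exp',proj(c,[[.590,-.021,.196]]).round(),s['opening'])
go([.590,-.021,.175],3.6)
E
```

```text
[334.  23.] [ 260    9  146   27 2865] [0.583  0.1029] [0.5836 0.1084]
[330. 253.] [ 301  209   59   97 3538] [ 0.5903 -0.0109] [ 0.5922 -0.025 ]
[314. 387.] [    0   290   640   190 42208] [ 0.5872 -0.0983] [ 0.5885 -0.1275]
knob exp [[328. 270.]] 0.6482306800397399
rot [-0.001 -0.001  0.011] xyz [-0.013   0.004   0.0945] q [-0.11  0.6   0.08  1.66 -0.06  0.89  0.07] F [-0.7  0.6  0.5] t 2.0833
```

View pics/w2.png

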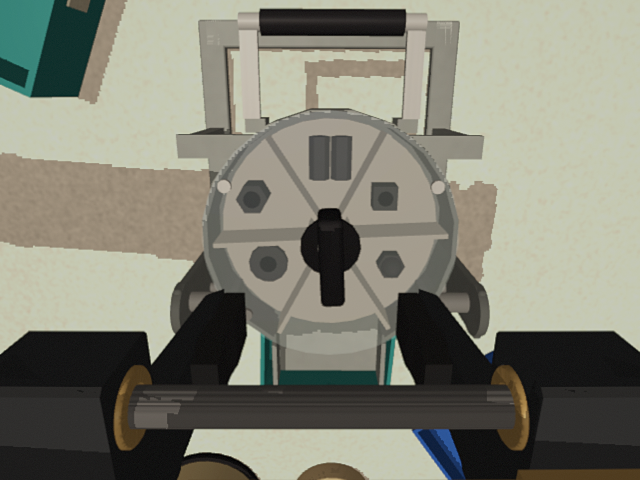

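The knob bar runs from (330,215) to (333,306), giving a centre near (0.590, -0.019), and the handle's centre is near (0.583, 0.108). The spacing is consistent. Descending and gripping.

Request:
carry_out(plan=[{"rot":[0,0,0.01],"xyz":[-0.011,0.005,0.02],"grip":90},{"rot":[0,0,0.01],"xyz":[-0.011,0.005,0.05],"grip":90},{"rot":[0,0,0.01],"xyz":[-0.011,0.005,0.08],"grip":90},{"rot":[0,0,0.01],"xyz":[-0.011,0.005,0.094],"grip":90},{"rot":[0,0,0.01],"xyz":[-0.011,0.005,0.094],"grip":230},{"rot":[0,0,0.01],"xyz":[-0.011,0.005,0.094],"grip":230},{"rot":[0,0,0.01],"xyz":[-0.011,0.005,0.094],"grip":230},{"rot":[0,0,0.01],"xyz":[-0.011,0.005,0.094],"grip":230}], squeeze=25)

```text
clock: 2.75
tool_pos: [0.5929, -0.0206, 0.1773]
eef_rot: [0.685, 0.729, 0.001, 0.001]
contact_force: [0.9, -0.2, -0.4]
opening: 0.367
finger_force: 0.0
```

Request:
carry_out(plan=[{"rot":[0,0,0],"xyz":[0,0,0],"grip":230},{"rot":[0,0,0],"xyz":[0,0,0],"grip":230},{"rot":[0,0,0],"xyz":[0,0,0],"grip":230},{"rot":[0,0,0],"xyz":[0,0,0],"grip":230},{"rot":[0,0,0],"xyz":[0,0,0],"grip":230},{"rot":[0,0,0],"xyz":[0,0,0],"grip":230}])

```text
clock: 3.25
tool_pos: [0.5917, -0.0211, 0.1765]
eef_rot: [0.685, 0.728, 0.0, -0.0]
contact_force: [-3.0, 0.5, 6.1]
opening: 0.157
finger_force: 24.6
```

```bash
python3 - <<'E'
from h import *
s=r.get_state();print(s['opening']*88,s['finger_force'],s['q'].round(2),s['tool_pos'],s['contact_force'])
E
```

```text
13.855106871846612 24.628940569236875 [-0.08  0.72  0.07  1.74 -0.07  0.68  0.09] [ 0.59174763 -0.02111679  0.17649222] [-2.97861952  0.45659942  6.08945926]
```

Request:
carry_out(plan=[{"rot":[0,0,0.08],"xyz":[0,0,0],"grip":230},{"rot":[0,0,0.18],"xyz":[0,0,0],"grip":230},{"rot":[0,0,0.28],"xyz":[0,0,0],"grip":230},{"rot":[0,0,0.38],"xyz":[0,0,0],"grip":230},{"rot":[0,0,0.48],"xyz":[0,0,0],"grip":230},{"rot":[0,0,0.58],"xyz":[0,0,0],"grip":230},{"rot":[0,0,0.68],"xyz":[0,0,0],"grip":230},{"rot":[0,0,0.78],"xyz":[0,0,0],"grip":230}])

```text
clock: 3.92
tool_pos: [0.5898, -0.0205, 0.1764]
eef_rot: [0.912, 0.411, -0.001, -0.002]
contact_force: [-6.4, 1.8, 10.2]
opening: 0.155
finger_force: 24.7
```

Request:
carry_out(plan=[{"rot":[0,0,0.1],"xyz":[0,0,0],"grip":230},{"rot":[0,0,0.2],"xyz":[0,0,0],"grip":230},{"rot":[0,0,0.3],"xyz":[0,0,0],"grip":230},{"rot":[0,0,0.4],"xyz":[0,0,0],"grip":230},{"rot":[0,0,0.5],"xyz":[0,0,0],"grip":230},{"rot":[0,0,0.6],"xyz":[0,0,0],"grip":230},{"rot":[0,0,0.7],"xyz":[0,0,0],"grip":230},{"rot":[0,0,0.8],"xyz":[0,0,0],"grip":230}])

```text
clock: 4.58
tool_pos: [0.5889, -0.0187, 0.1764]
eef_rot: [1.0, 0.024, -0.003, -0.003]
contact_force: [-8.8, 4.9, 13.6]
opening: 0.156
finger_force: 24.7
```

```bash
python3 - <<'E'
from h import *
s=r.get_state();M=R.from_quat(s['eef_rot']).as_matrix()
print(s['opening']*88,s['finger_force'],s['q'].round(2),s['tool_pos'],s['contact_force'],s['moment'],np.degrees(np.arctan2(M[1,1],M[0,1])))
E
```

```text
13.712503040283735 24.660232113674283 [-0.33  0.79  0.53  1.75 -0.55  0.76 -1.05] [ 0.58889267 -0.01869429  0.176424  ] [-8.81230398  4.90011832 13.64254707] [0.91385134 2.03844721 0.15022174] -87.22917081951199
```

Request:
carry_out(plan=[{"rot":[0,0,0],"xyz":[0,0,0],"grip":30},{"rot":[0,0,0],"xyz":[0,0,0],"grip":30},{"rot":[0,0,0],"xyz":[0,0,0],"grip":30},{"rot":[0,0,0],"xyz":[0,0,0],"grip":30},{"rot":[0,0,0],"xyz":[0,0,0],"grip":30},{"rot":[0,0,0],"xyz":[0,0,0],"grip":30},{"rot":[0,0,0],"xyz":[0,0,0],"grip":30},{"rot":[0,0,0],"xyz":[0,0,0],"grip":30}])

```text
clock: 5.25
tool_pos: [0.5919, -0.0212, 0.1757]
eef_rot: [1.0, 0.026, 0.0, -0.0]
contact_force: [-0.1, -0.2, -0.5]
opening: 0.742
finger_force: 0.0
```

```bash
python3 - <<'E'
from h import *
go([.590,-.019,.176],93.5)
print(r.get_state()['opening'],r.get_state()['tool_pos'])
E
```

```text
rot [-0.    -0.    -0.009] xyz [-0.0018 -0.0023 -0.0003] q [-0.33  0.79  0.53  1.75 -0.55  0.75 -1.04] F [-0.1 -0.2 -0.5] t 5.25
0.742328321282806 [ 0.59194548 -0.0211685   0.17565983]
```

Request:
carry_out(plan=[{"rot":[0,0,-0.08],"xyz":[0,-0.0025,0],"grip":20},{"rot":[0,0,-0.18],"xyz":[0,-0.0025,0],"grip":20},{"rot":[0,0,-0.29],"xyz":[0,-0.0025,0],"grip":20},{"rot":[0,0,-0.4],"xyz":[0,-0.0025,0],"grip":20},{"rot":[0,0,-0.51],"xyz":[0,-0.0025,0],"grip":20},{"rot":[0,0,-0.62],"xyz":[0,-0.0025,0],"grip":20},{"rot":[0,0,-0.73],"xyz":[0,-0.0025,0],"grip":20},{"rot":[0,0,-0.84],"xyz":[0,-0.0025,0],"grip":20}])

```text
clock: 5.92
tool_pos: [0.5918, -0.0187, 0.1757]
eef_rot: [0.901, 0.434, 0.0, 0.0]
contact_force: [0.0, 0.7, 0.1]
opening: 0.92
finger_force: 0.0
```

Request:
carry_out(plan=[{"rot":[0,0,-0.1],"xyz":[0,0,0],"grip":20},{"rot":[0,0,-0.21],"xyz":[0,0,0],"grip":20},{"rot":[0,0,-0.32],"xyz":[0,0,0],"grip":20},{"rot":[0,0,-0.43],"xyz":[0,0,0],"grip":20},{"rot":[0,0,-0.54],"xyz":[0,0,0],"grip":20},{"rot":[0,0,-0.65],"xyz":[0,0,0],"grip":20},{"rot":[0,0,-0.76],"xyz":[0,0,0],"grip":20},{"rot":[0,0,-0.87],"xyz":[0,0,0],"grip":20}])

```text
clock: 6.58
tool_pos: [0.5918, -0.0188, 0.1757]
eef_rot: [0.634, 0.773, -0.0, 0.0]
contact_force: [0.4, 0.3, 0.1]
opening: 0.923
finger_force: 0.0
```

Request:
carry_out(plan=[{"rot":[0,0,-0.1],"xyz":[0,0,0],"grip":20},{"rot":[0,0,-0.21],"xyz":[0,0,0],"grip":20},{"rot":[0,0,-0.32],"xyz":[0,0,0],"grip":20},{"rot":[0,0,-0.43],"xyz":[0,0,0],"grip":20},{"rot":[0,0,-0.54],"xyz":[0,0,0],"grip":20},{"rot":[0,0,-0.65],"xyz":[0,0,0],"grip":20},{"rot":[0,0,-0.76],"xyz":[0,0,0],"grip":20},{"rot":[0,0,-0.87],"xyz":[0,0,0],"grip":20}])

```text
clock: 7.25
tool_pos: [0.5918, -0.019, 0.1757]
eef_rot: [0.25, 0.968, -0.0, 0.0]
contact_force: [-0.1, 0.8, 0.3]
opening: 0.922
finger_force: 0.0
```

```bash
python3 - <<'E'
from h import *
go([.5915,-.0187,.176],92.8)
print(r.get_state()['opening'],r.get_state()['tool_pos'])
E
```

```text
rot [-0.     0.    -0.554] xyz [ 0.0004  0.0001 -0.0003] q [ 0.08  0.73 -0.22  1.73  0.23  0.71  0.81] F [-0.1  0.8  0.3] t 7.25
0.9219193430125049 [ 0.59175005 -0.01897505  0.17568269]
```

Request:
carry_out(plan=[{"rot":[0,0,-0.11],"xyz":[0,0,0],"grip":20},{"rot":[0,0,-0.22],"xyz":[0,0,0],"grip":20},{"rot":[0,0,-0.33],"xyz":[0,0,0],"grip":100},{"rot":[0,0,-0.44],"xyz":[0,0,0],"grip":150},{"rot":[0,0,-0.52],"xyz":[0,0,0],"grip":150},{"rot":[0,0,-0.554],"xyz":[0,0,0],"grip":230},{"rot":[0,0,-0.554],"xyz":[0,0,0],"grip":230},{"rot":[0,0,-0.554],"xyz":[0,0,0],"grip":230}])

```text
clock: 7.92
tool_pos: [0.5917, -0.0189, 0.1756]
eef_rot: [-0.021, 1.0, -0.0, -0.0]
contact_force: [-0.1, -0.3, 0.1]
opening: 0.493
finger_force: 0.0
```

Request:
carry_out(plan=[{"rot":[0,0,0],"xyz":[0,0,0],"grip":230},{"rot":[0,0,0],"xyz":[0,0,0],"grip":230},{"rot":[0,0,0],"xyz":[0,0,0],"grip":230},{"rot":[0,0,0],"xyz":[0,0,0],"grip":230},{"rot":[0,0,0],"xyz":[0,0,0],"grip":230},{"rot":[0,0,0],"xyz":[0,0,0],"grip":230}])

```text
clock: 8.42
tool_pos: [0.5917, -0.0184, 0.1757]
eef_rot: [-0.022, 1.0, 0.0, 0.0]
contact_force: [-0.5, 0.9, -0.5]
opening: 0.156
finger_force: 24.9
```

```bash
python3 - <<'E'
from h import *
go([.5915,-.0187,.176],3.6)
print(r.get_state()['opening'],r.get_state()['tool_pos'])
E
```

```text
rot [ 0.    -0.     1.552] xyz [ 0.0003 -0.0003 -0.0003] q [ 0.17  0.74 -0.38  1.72  0.38  0.75  1.22] F [-0.5  0.9 -0.5] t 8.4167
0.15560883088953326 [ 0.5917483  -0.01840383  0.17569756]
```

Request:
carry_out(plan=[{"rot":[0,0,0.08],"xyz":[0,0,0],"grip":230},{"rot":[0,0,0.18],"xyz":[0,0,0],"grip":230},{"rot":[0,0,0.28],"xyz":[0,0,0],"grip":230},{"rot":[0,0,0.38],"xyz":[0,0,0],"grip":230},{"rot":[0,0,0.48],"xyz":[0,0,0],"grip":230},{"rot":[0,0,0.58],"xyz":[0,0,0],"grip":230},{"rot":[0,0,0.68],"xyz":[0,0,0],"grip":230},{"rot":[0,0,0.78],"xyz":[0,0,0],"grip":230}])

```text
clock: 9.08
tool_pos: [0.5917, -0.0186, 0.1757]
eef_rot: [0.362, 0.932, -0.0, -0.0]
contact_force: [-0.8, -0.1, -0.0]
opening: 0.156
finger_force: 24.9
```

Request:
carry_out(plan=[{"rot":[0,0,0.1],"xyz":[0,0,0],"grip":230},{"rot":[0,0,0.2],"xyz":[0,0,0],"grip":230},{"rot":[0,0,0.3],"xyz":[0,0,0],"grip":230},{"rot":[0,0,0.4],"xyz":[0,0,0],"grip":230},{"rot":[0,0,0.5],"xyz":[0,0,0],"grip":230},{"rot":[0,0,0.6],"xyz":[0,0,0],"grip":230},{"rot":[0,0,0.7],"xyz":[0,0,0],"grip":230},{"rot":[0,0,0.772],"xyz":[0,0,0],"grip":230}])

```text
clock: 9.75
tool_pos: [0.5915, -0.0187, 0.1757]
eef_rot: [0.686, 0.728, -0.0, -0.0]
contact_force: [-0.2, -0.7, 1.0]
opening: 0.155
finger_force: 24.9
```

Request:
carry_out(plan=[{"rot":[0,0,0],"xyz":[0,0,0],"grip":230},{"rot":[0,0,0],"xyz":[0,0,0],"grip":230},{"rot":[0,0,0],"xyz":[0,0,0],"grip":40},{"rot":[0,0,0],"xyz":[0,0,0],"grip":40},{"rot":[0,0,0],"xyz":[0,0,0],"grip":40},{"rot":[0,0,0],"xyz":[0,0,0],"grip":40},{"rot":[0,0,0],"xyz":[0,0,0],"grip":40},{"rot":[0,0,0],"xyz":[0,0,0],"grip":40}])

```text
clock: 10.42
tool_pos: [0.5918, -0.0186, 0.1757]
eef_rot: [0.684, 0.729, 0.0, -0.0]
contact_force: [0.3, 0.3, -0.1]
opening: 0.586
finger_force: 0.0
```

Request:
carry_out(plan=[{"rot":[0,0,0],"xyz":[0,0,-0.03],"grip":90},{"rot":[0,0,0],"xyz":[0,0,-0.065],"grip":90},{"rot":[0,0,0],"xyz":[0.012,0,-0.1],"grip":90},{"rot":[0,0,0],"xyz":[0.042,-0.001,-0.1],"grip":90},{"rot":[0,0,0],"xyz":[0.052,-0.001,-0.1],"grip":90},{"rot":[0,0,0],"xyz":[0.052,-0.001,-0.1],"grip":90},{"rot":[0,0,0],"xyz":[0.052,-0.001,-0.1],"grip":90}])

```text
clock: 11.0
tool_pos: [0.5865, 0.0331, 0.2745]
eef_rot: [0.684, 0.73, -0.001, -0.001]
contact_force: [0.0, -0.6, 0.2]
opening: 0.646
finger_force: 0.0
```

```bash
python3 - <<'E'
from h import *
s=r.get_state(); im=r.snapshot('wrist')[:,:,::-1]
cv2.imwrite("pics/w3.png",im); c=cam('wrist',s)
t=r.snapshot('top')[:,:,::-1]; cv2.imwrite('pics/t3.png',t)
g=im.max(2); m=((g<40)*255).astype(np.uint8); n,l,st,ce=cv2.connectedComponentsWithStats(m)
for i in range(1,n):
    if st[i,4]<400: continue
    print(st[i],ce[i])
    if st[i,1]<250:
        ys,xs=np.nonzero(l==i); p=np.polyfit(xs,ys,1)
        e=np.array([[xs.min(),np.polyval(p,xs.min())],[xs.max()+1,np.polyval(p,xs.max()+1)]])
        P=cast(c,e,.154); d=P[1]-P[0]; print(P.mean(0),np.linalg.norm(d),np.degrees(np.arctan2(d[1],d[0])))
print(s['opening'],s['tool_pos']); go([.583,.108,.27],3.6)
E
```

```text
[ 256   88  136   23 2381] [324.5149097   99.14909702]
[0.58277013 0.10966352 0.154     ] 0.08059430135407342 3.7829485810096677
[ 296  270   56   93 3211] [323.83276238 311.39707256]
[    0   290   640   190 42458] [316.50673607 385.78991003]
0.6462923485667986 [0.58652394 0.03314248 0.27447241]
rot [-0.003  0.002 -0.001] xyz [0.0768 0.001  0.0043] q [-0.19  0.6   0.09  1.65 -0.06  0.9  -0.01] F [-0.6  0.4  0.6] t 11.1
```

View pics/w3.png

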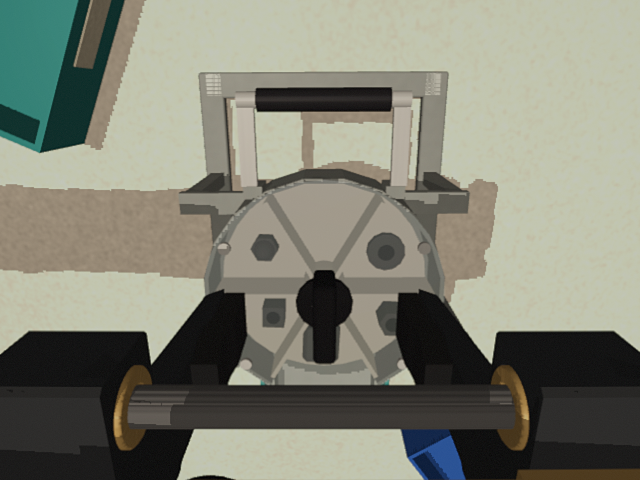

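The empty compartment is now centred on the handle side (walls symmetric about column 324) and all the other pieces have moved round 180°, so the long nuts are at the spout. The handle's centre is (0.583, 0.109), heading 3.7°. Going above it with a quarter turn.

Request:
carry_out(plan=[{"rot":[0,0,-0.08],"xyz":[0.02,0,0],"grip":139},{"rot":[0,0,-0.18],"xyz":[0.04,0,0],"grip":139},{"rot":[0,0,-0.28],"xyz":[0.06,0.001,0],"grip":139},{"rot":[0,0,-0.39],"xyz":[0.0775,0.001,0],"grip":139},{"rot":[0,0,-0.5],"xyz":[0.0775,0.001,0],"grip":139},{"rot":[0,0,-0.61],"xyz":[0.0775,0.001,0],"grip":139},{"rot":[0,0,-0.72],"xyz":[0.0775,0.001,0.0],"grip":139},{"rot":[0,0,-0.83],"xyz":[0.0775,0.001,0.0],"grip":139}])

```text
clock: 11.77
tool_pos: [0.5835, 0.1084, 0.2746]
eef_rot: [0.331, 0.944, -0.001, -0.001]
contact_force: [0.4, -0.6, 0.6]
opening: 0.455
finger_force: 0.0
```

Request:
carry_out(plan=[{"rot":[0,0,-0.1],"xyz":[0,0,0],"grip":139},{"rot":[0,0,-0.2],"xyz":[0,0,0],"grip":139},{"rot":[0,0,-0.31],"xyz":[0,0,0],"grip":139},{"rot":[0,0,-0.42],"xyz":[0,0,0],"grip":139},{"rot":[0,0,-0.53],"xyz":[0,0,0],"grip":139},{"rot":[0,0,-0.64],"xyz":[0,0,0],"grip":139},{"rot":[0,0,-0.74],"xyz":[0,0,0],"grip":139},{"rot":[0,0,-0.74],"xyz":[0,0,0],"grip":139}])

```text
clock: 12.43
tool_pos: [0.5835, 0.1082, 0.2745]
eef_rot: [-0.031, 1.0, -0.001, -0.001]
contact_force: [0.2, 0.2, 0.5]
opening: 0.456
finger_force: 0.0
```

```bash
python3 - <<'E'
from h import *
s=r.get_state(); im=r.snapshot('wrist')[:,:,::-1]
cv2.imwrite("pics/w4.png",im)
print(s['opening']*88,s['tool_pos']); go([.5834,.109,.137],93.7)
E
```

```text
40.11356741881067 [0.58353236 0.10824594 0.2745166 ]
rot [-0.001 -0.002 -0.007] xyz [-1.000e-04  5.000e-04  1.377e-01] q [-0.06  0.62 -0.36  1.61  0.25  0.96  1.13] F [ 1.1 -0.   0.2] t 12.4833
```

View pics/w4.png

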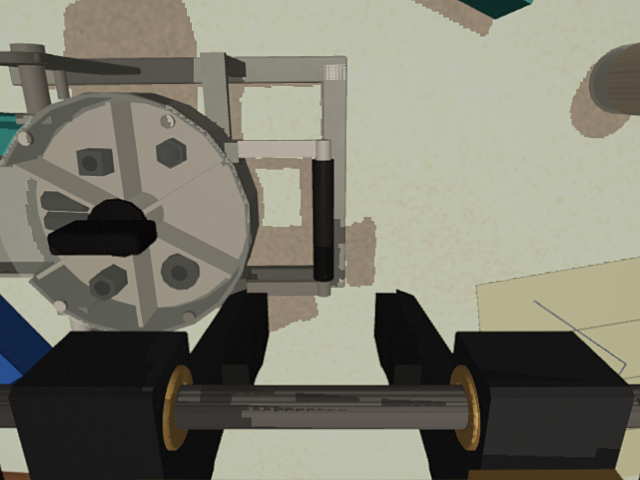

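The two long nuts show at (65,207) in the spout compartment. The handle at column 323 lies midway between the fingertips (267 and 376). Descending.

Request:
carry_out(plan=[{"rot":[0,0,0],"xyz":[0,0.001,0.03],"grip":139},{"rot":[0,0,0],"xyz":[0,0.001,0.065],"grip":139},{"rot":[0,0,0],"xyz":[0,0.001,0.1],"grip":139},{"rot":[0,0,0],"xyz":[0,0.001,0.125],"grip":139},{"rot":[0,0,0],"xyz":[0,0.001,0.137],"grip":139},{"rot":[0,0,0],"xyz":[0,0.001,0.137],"grip":139},{"rot":[0,0,0],"xyz":[0,0.001,0.137],"grip":139}])

```text
clock: 13.07
tool_pos: [0.5833, 0.1109, 0.1381]
eef_rot: [-0.03, 1.0, -0.0, -0.001]
contact_force: [0.0, 0.2, 0.3]
opening: 0.454
finger_force: 0.0
```

Request:
carry_out(plan=[{"rot":[0,0,0],"xyz":[0,0,0],"grip":235},{"rot":[0,0,0],"xyz":[0,0,0],"grip":235},{"rot":[0,0,0],"xyz":[0,0,0],"grip":235},{"rot":[0,0,0],"xyz":[0,0,0],"grip":235},{"rot":[0,0,0],"xyz":[0,0,0],"grip":235},{"rot":[0,0,0],"xyz":[0,0,0],"grip":235},{"rot":[0,0,0],"xyz":[0,0,0],"grip":235},{"rot":[0,0,0],"xyz":[0,0,0],"grip":235}], squeeze=22)

```text
clock: 13.73
tool_pos: [0.5844, 0.1095, 0.1397]
eef_rot: [-0.03, 1.0, -0.001, 0.001]
contact_force: [0.3, -5.5, 7.1]
opening: 0.15
finger_force: 22.0
```

```bash
python3 - <<'E'
from h import *
s=r.get_state();A=R.from_quat(s['eef_rot']); print(s['opening']*88,s['finger_force'],s['tool_pos'],s['contact_force'],s['q'].round(2))
p0=np.arctan2(.011,.1777)
for th in np.arange(.05,1.06,.05):
    dx=.178*(np.cos(p0+th)-np.cos(p0)); dz=.178*(np.sin(p0+th)-np.sin(p0)); a=np.radians(93.7)
    print(round(th,2),A.inv().apply([dx*np.cos(a),dx*np.sin(a),dz]).round(4))
E
```

```text
13.161997546106557 22.00357496738434 [0.58436559 0.10945778 0.13968528] [ 0.30390521 -5.51213166  7.07388095] [-0.1   0.79 -0.29  1.75  0.34  0.66  1.05]
0.05 [-0.     -0.0008 -0.0089]
0.1 [-0.     -0.002  -0.0177]
0.15 [-0.0001 -0.0037 -0.0264]
0.2 [-0.0001 -0.0058 -0.0351]
0.25 [-0.0001 -0.0084 -0.0436]
0.3 [-0.0001 -0.0113 -0.052 ]
0.35 [-0.0001 -0.0147 -0.0602]
0.4 [-0.0002 -0.0185 -0.0683]
0.45 [-0.0002 -0.0227 -0.0761]
0.5 [-0.0002 -0.0272 -0.0838]
0.55 [-0.0003 -0.0322 -0.0912]
0.6 [-0.0003 -0.0375 -0.0983]
0.65 [-0.0003 -0.0432 -0.1052]
0.7 [-0.0004 -0.0492 -0.1117]
0.75 [-0.0004 -0.0555 -0.118 ]
0.8 [-0.0004 -0.0621 -0.1239]
0.85 [-0.0005 -0.069  -0.1295]
0.9 [-0.0005 -0.0762 -0.1348]
0.95 [-0.0006 -0.0836 -0.1397]
1.0 [-0.0006 -0.0913 -0.1442]
1.05 [-0.0006 -0.0992 -0.1483]
```

Request:
carry_out(plan=[{"rot":[0,0,0],"xyz":[0,-0.001,-0.009],"grip":235},{"rot":[0,0,0],"xyz":[0,-0.002,-0.018],"grip":235},{"rot":[0,0,0],"xyz":[0,-0.0035,-0.0265],"grip":235},{"rot":[0,0,0],"xyz":[0,-0.006,-0.035],"grip":235},{"rot":[0,0,0],"xyz":[0,-0.0085,-0.0435],"grip":235},{"rot":[0,0,0],"xyz":[0,-0.0115,-0.052],"grip":235}], squeeze=30)

```text
clock: 14.23
tool_pos: [0.5849, 0.0993, 0.1908]
eef_rot: [-0.031, 1.0, -0.0, 0.0]
contact_force: [4.4, -3.6, -6.9]
opening: 0.149
finger_force: 30.0
```

```bash
python3 - <<'E'
from h import *
s=r.get_state(); print(s['opening']*88,s['finger_force'],s['tool_pos'],s['contact_force'],s['moment'])
im=r.snapshot('scene')[:,:,::-1]; cv2.imwrite('pics/s5.png',cv2.resize(im[180:350,220:420],None,fx=3,fy=3))
E
```

```text
13.086792081536306 29.969115257263184 [0.5849271  0.09925111 0.19080641] [ 4.4337178  -3.58026037 -6.90472732] [-0.37865601 -0.86629552 -0.03118431]
```

View pics/s5.png

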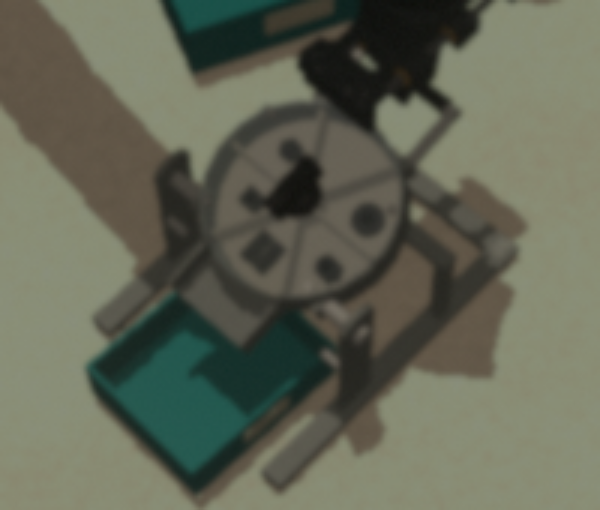

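The cradle is tipping with the handle, with the nuts at the crop's spout side (265,255). Continuing the arc.

Request:
carry_out(plan=[{"rot":[0,0,0],"xyz":[0,-0.0035,-0.008],"grip":235},{"rot":[0,0,0],"xyz":[0,-0.007,-0.0165],"grip":235},{"rot":[0,0,0],"xyz":[0,-0.0115,-0.024],"grip":235},{"rot":[0,0,0],"xyz":[0,-0.016,-0.032],"grip":235},{"rot":[0,0,0],"xyz":[0,-0.021,-0.039],"grip":235},{"rot":[0,0,0],"xyz":[0,-0.026,-0.0465],"grip":235},{"rot":[0,0,0],"xyz":[0,-0.032,-0.053],"grip":235},{"rot":[0,0,0],"xyz":[0,-0.038,-0.06],"grip":235}])

```text
clock: 14.95
tool_pos: [0.5873, 0.0644, 0.2519]
eef_rot: [-0.032, 0.999, 0.002, 0.001]
contact_force: [5.6, 2.8, -4.6]
opening: 0.143
finger_force: 30.0
```

Request:
carry_out(plan=[{"rot":[0,0,0],"xyz":[0,-0.0065,-0.006],"grip":235},{"rot":[0,0,0],"xyz":[0,-0.013,-0.012],"grip":235},{"rot":[0,0,0],"xyz":[0,-0.02,-0.018],"grip":235},{"rot":[0,0,0],"xyz":[0,-0.027,-0.023],"grip":235},{"rot":[0,0,0],"xyz":[0,-0.027,-0.023],"grip":235},{"rot":[0,0,0],"xyz":[0,-0.027,-0.023],"grip":235},{"rot":[0,0,0],"xyz":[0,-0.027,-0.023],"grip":235},{"rot":[0,0,0],"xyz":[0,-0.027,-0.023],"grip":235}])

```text
clock: 15.62
tool_pos: [0.5891, 0.0397, 0.276]
eef_rot: [-0.033, 0.999, 0.003, 0.002]
contact_force: [2.3, 5.8, 2.3]
opening: 0.144
finger_force: 30.0
```

```bash
python3 - <<'E'
from h import *
s=r.get_state(); print(s['opening']*88,s['finger_force'],s['tool_pos'],s['contact_force'],s['q'].round(2))
im=r.snapshot('scene')[:,:,::-1]; cv2.imwrite('pics/s6.png',cv2.resize(im[180:350,220:420],None,fx=3,fy=3))
E
```

```text
12.711055425650486 29.989224672317505 [0.5890848  0.03974566 0.27598469] [2.32820744 5.77673005 2.32188543] [ 0.08  0.61 -0.38  1.63  0.26  0.95  1.25]
```

View pics/s6.png

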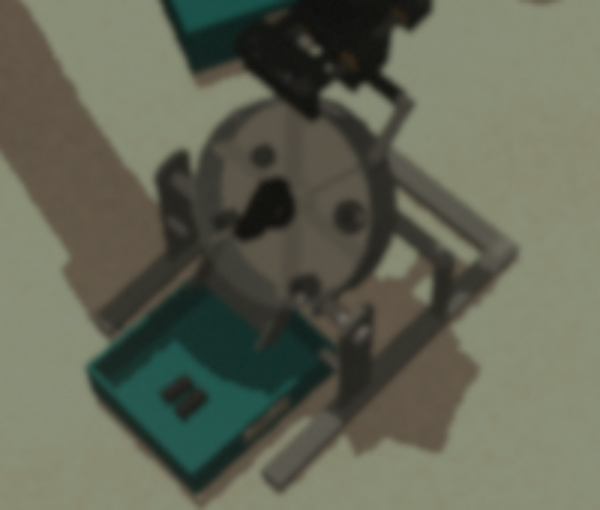

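Both long nuts lie in the bin, side by side at crop (185,397). Lowering along the reversed arc.

Request:
carry_out(plan=[{"rot":[0,0,0],"xyz":[0,0.007,0.005],"grip":235},{"rot":[0,0,0],"xyz":[0,0.014,0.011],"grip":235},{"rot":[0,0,0],"xyz":[0,0.0205,0.017],"grip":235},{"rot":[0,0,0],"xyz":[0,0.027,0.023],"grip":235},{"rot":[0,0,0],"xyz":[0,0.033,0.03],"grip":235},{"rot":[0,0,0],"xyz":[0,0.0385,0.0365],"grip":235},{"rot":[0,0,0],"xyz":[0,0.044,0.0435],"grip":235},{"rot":[0,0,0],"xyz":[0,0.049,0.051],"grip":235}])

```text
clock: 16.33
tool_pos: [0.5859, 0.0852, 0.2225]
eef_rot: [-0.031, 1.0, 0.0, 0.001]
contact_force: [5.0, 2.5, 1.7]
opening: 0.149
finger_force: 30.0
```

Request:
carry_out(plan=[{"rot":[0,0,0],"xyz":[0,0.0045,0.0075],"grip":235},{"rot":[0,0,0],"xyz":[0,0.0085,0.0155],"grip":235},{"rot":[0,0,0],"xyz":[0,0.0125,0.0235],"grip":235},{"rot":[0,0,0],"xyz":[0,0.016,0.032],"grip":235},{"rot":[0,0,0],"xyz":[0,0.019,0.04],"grip":235},{"rot":[0,0,0],"xyz":[0,0.0215,0.0485],"grip":235},{"rot":[0,0,0],"xyz":[0,0.0235,0.0575],"grip":235},{"rot":[0,0,0],"xyz":[0,0.025,0.066],"grip":235}])

```text
clock: 17.0
tool_pos: [0.5844, 0.1078, 0.1557]
eef_rot: [-0.031, 1.0, -0.001, 0.0]
contact_force: [5.7, -0.7, 0.2]
opening: 0.148
finger_force: 30.0
```

Request:
carry_out(plan=[{"rot":[0,0,0],"xyz":[0,0.0005,0.004],"grip":235},{"rot":[0,0,0],"xyz":[0,0.001,0.008],"grip":235},{"rot":[0,0,0],"xyz":[0,0.0015,0.012],"grip":235},{"rot":[0,0,0],"xyz":[0,0.002,0.015],"grip":235},{"rot":[0,0,0],"xyz":[0,0.002,0.018],"grip":235},{"rot":[0,0,0],"xyz":[0,0.002,0.018],"grip":235},{"rot":[0,0,0],"xyz":[0,0.002,0.018],"grip":235}])

```text
clock: 17.58
tool_pos: [0.5843, 0.1094, 0.1397]
eef_rot: [-0.03, 1.0, -0.001, 0.001]
contact_force: [2.3, -1.9, 12.8]
opening: 0.152
finger_force: 30.0
```

```bash
python3 - <<'E'
from h import *
s=r.get_state(); print(s['opening']*88,s['finger_force'],s['tool_pos'],s['contact_force'],s['q'].round(2))
E
```

```text
13.33498868284019 30.01444101333618 [0.5843059  0.10941021 0.13974194] [ 2.33109298 -1.86579476 12.75388665] [-0.1   0.79 -0.29  1.75  0.35  0.66  1.05]
```

Same height as at the grasp (0.1397), resting on the bar with 13 N. Opening to 40 mm, then going up.

Request:
carry_out(plan=[{"rot":[0,0,0],"xyz":[0,0.001,0],"grip":139},{"rot":[0,0,0],"xyz":[0,0.001,0],"grip":139},{"rot":[0,0,0],"xyz":[0,0.001,0],"grip":139},{"rot":[0,0,0],"xyz":[0,0.001,0],"grip":139},{"rot":[0,0,0],"xyz":[0,0.001,0],"grip":139},{"rot":[0,0,0],"xyz":[0,0.001,0],"grip":139}])

```text
clock: 18.08
tool_pos: [0.5829, 0.112, 0.1382]
eef_rot: [-0.031, 1.0, -0.0, -0.001]
contact_force: [0.8, 0.5, -0.5]
opening: 0.455
finger_force: 0.0
```

Request:
carry_out(plan=[{"rot":[0,0,0],"xyz":[0,0,-0.02],"grip":139},{"rot":[0,0,0],"xyz":[0,0,-0.05],"grip":139},{"rot":[0,0,0],"xyz":[0,0,-0.085],"grip":139},{"rot":[0,0,0],"xyz":[0,0,-0.12],"grip":139},{"rot":[0,0,0],"xyz":[0,0.02,-0.15],"grip":139},{"rot":[0,0,0],"xyz":[0,0.05,-0.15],"grip":139},{"rot":[0,0,0],"xyz":[0,0.08,-0.15],"grip":139},{"rot":[0,0,0],"xyz":[0,0.08,-0.15],"grip":139}])

```text
clock: 18.75
tool_pos: [0.5766, 0.2005, 0.2897]
eef_rot: [-0.036, 0.999, 0.004, 0.0]
contact_force: [-0.4, 0.9, -0.4]
opening: 0.457
finger_force: 0.0
```

```bash
python3 - <<'E'
from h import *
s=r.get_state(); print(s['opening']*88,s['tool_pos'],s['contact_force'])
im=r.snapshot('top')[:,:,::-1]; im2=r.snapshot('scene')[:,:,::-1]
a=cv2.resize(im[170:300,255:415],(480,390)); b=cv2.resize(im2[190:350,240:400],(320,320)); b=cv2.copyMakeBorder(b,0,70,0,0,0)
cv2.imwrite('pics/f.png',cv2.convertScaleAbs(np.hstack([a,b]),alpha=1.4))
E
```

```text
40.1812725039769 [0.57664185 0.20048132 0.28968103] [-0.3545986   0.93042398 -0.38901874]
```

View pics/f.png

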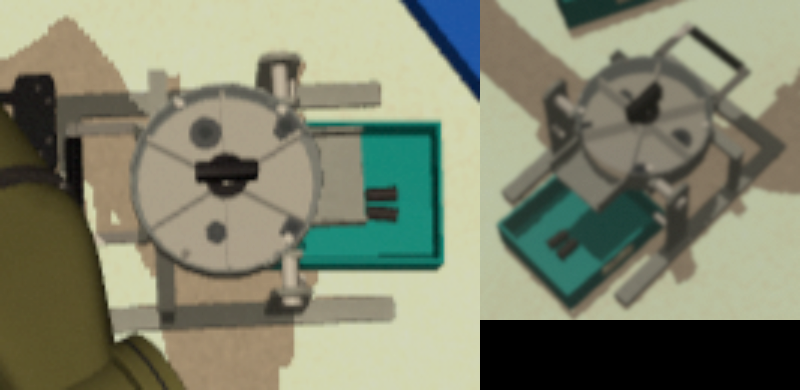

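The cradle lies level, both long nuts are in the bin at (381,203) in the picture, the other pieces are still in their compartments, and the gripper is clear.

```bash
python3 -c "
from plant import r
print(r.finish_job())"
```

```text
the job is handed in; nothing more can be done
None
```

I turned the carousel 180°, poured both long coupling nuts into the small teal bin, lowered the cradle back level, let go and handed the job in at about 19 s; the last pictures show the other hardware still in the carousel, though the hand-in gave no verdict.

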